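# Pull-test the vacuum soap holder in the bath niche, then load it

### The arm

A 6-joint arm with a two-finger parallel gripper is mounted at the origin on the work surface. World frame = base frame: x ahead of the robot, y to its left, z up, the work surface at z = 0. Lengths are in mm, angles in rad, forces in N, time in s.
With the tool pointing down it reaches from about 275 to 825 mm from the base axis. Payload 4.9 kg.
Tool frame: the origin (TCP) lies at the very end of the fingers, on their centre line; the grasp point (between the pads) lies 19 mm behind it; z points along the fingers, y is the direction in which the jaws open and shut (so a half turn about z gives the same grasp; the last joint's range is limited). The gripper opens to 85 mm and grips with 20 to 120 N. Pads are 22 mm wide; open, the fingers measure 114 mm over their backs; the gripper's body (76 mm by 85 mm) begins 54 mm behind the grasp point. The pads swing forward as they close: fully open they stand 13 mm farther back than shut.
Start: joints at [-1.459, 0.326, -0.193, 1.052, 0, 1.437], TCP at [133.844, -533.483, 231.281] pointing down, gripper open.
Joint ranges: [-2.65, 2.65], [-0.97, 1.79], [-1.3, 1.35], [-1.93, 2.1], [-1.47, 1.37], [-3.14, 3.14]. Speed limits (rad/s): [2.57, 2.57, 3.14, 3.14, 3.14, 3.14].

### API

Orientations are given as [roll, pitch, yaw] about the fixed x, y, z axes, in that order (R = Rz(yaw) Ry(pitch) Rx(roll)).
In Python, from bench import bot, solve_ik, imaging gives the robot as it stands. Calls block until the motion is done:
- bot.move_ptp(position, orientation): joint-space move of the TCP to a pose.
- bot.movel(position, rot=None, max_speed=150, threshold=None): straight line of the TCP; rot=None keeps the orientation; max_speed is the mean speed in mm/s. With threshold (N) it stops when the force on the tool has changed by that much, and returns True; else False.
- bot.move_j(angles): joint-space move.
- bot.grip(opening, effort=None): opening from 0.0 (shut) to 1.0 (fully open); effort is the grip in N (None keeps the last); returns when the fingers have stopped.
- bot.dwell(seconds).
- solve_ik(position, orientation): joint angles nearest the present ones, or None.
- bot.get_state(): the state.
- imaging.capture(name): name is "scene" or "side" or "wrist"; returns the picture (420x560x3 uint8, blue, green, red); there is no depth.
- imaging.camera_model(name): a dict with "K" (3x3 intrinsics, pixels), "k1" (the pictures are not rectified: a ray, as slopes to the right and down, at radius r is drawn at 1 + k1 r^2 times it, then the intrinsics apply), "position" and "rotation" of the camera in the world. Camera axes: x right, y up, looking along -z (the intrinsics and any distortion apply to the point x, -y, -z); pixel columns grow to the right and rows downward; lengths in mm; the calibration is good to about 2 mm. A picture is of the moment at which its call begins: read the wrist's pose just before it. camera_model takes no time and is no camera call; for the wrist camera it gives the pose at the moment of the call.
A pose or a line that the arm cannot do raises bot.IKError and nothing moves.
- bot.sign_off(): hands the job in, once; it reports no verdict.
The state is a dict: "t": time; "qpos": joint angles; "joint_velocities": joint speeds; "effort": joint torques, N m; "tcp_pos": TCP position; "orientation": TCP orientation; "contact_force": force on the tool from outside, world axes, zero at the start; "wrist_torque": the same for the moment, N m; "opening": opening from 0.0 (shut) to 1.0 (fully open).
Only numpy, scipy, OpenCV 4.12 (cv2) and the standard library are available. Lean on these libraries where they do the work, as an engineer would, in place of code of your own. Each camera call takes 0.05 s, during which the arm holds its last target. There are 200 camera calls.

### The job

The chrome soap holder has just been remounted, so test its grip while it is empty: take the nailbrush out and lay it on the ledge, press the white pump cap of the green vacuum bottle fully down and let it spring back, then pull the gauge's orange handle out until the red pointer stands at the green mark, without pulling well past it, hold it there for a good second and let it go home. After that, load the holder: lay the nailbrush and all of the denture case, pill boxes and travel tin that are there flat on its floor, none on top of another. Leave the other toiletries where they stand.

Things in the scene. Friction and masses are not known exactly. Their poses are not given: they have to be found in the camera images.
- holder: Chrome soap holder, a shallow open tray fixed on the ledge: outside 184 (its own x) x 386 (its own y) x 30 mm high, walls and floor 4 mm thick. Origin: centre of its underside, at ledge level (z = 0). At either end of its y axis lies a 2 mm mounting plate, one with the spring gauge and one with the vacuum bottle; which is at which end varies. Must be loaded only after the pull test.
- vacuum: Green glass vacuum bottle fixed on a mounting plate, 60 mm across, 84 mm tall to its neck; its white sprung pump cap stands above. Origin: centre of its underside.
- cap_top (a point): Centre of the top face of the round white pump cap (34 mm across, 116 mm above the bottle's underside when up); moves down with the cap.
- vacuum_cap (a joint): Travel of the sprung pump cap in m: 0 is up, 0.012 fully down. Starts to move at about 2 N, fully down at about 8 N, springs back by itself.
- gauge: Spring gauge, a black housing fixed on a mounting plate, 115 x 44 x 62 mm, with a white scale on top. Origin: on its underside. The slide pulls out along its own -x (towards the robot, yaw about as the holder's); the housing reaches from 25 mm in front of the origin to 90 mm behind it.
- gauge_grip (a point): Grip point on the orange handle of the gauge: 14 mm below the handle's top edge. The handle is an upright plate 12 mm thick along the gauge's x, 40 mm wide along y and 48 mm high (42 to 90 mm above the gauge's underside); a clear gap of 47 mm lies between it and the housing when home, crossed only by the thin rod 26 mm below the grip point. Moves with the slide.
- gauge_pointer (a point): The red pointer over the scale; it moves with the slide.
- mark_point (a point): The green mark over the scale, at the height and centre line of the pointer; the pointer is at the mark when both have the same x in the gauge's frame. It is set differently each time and cannot be moved by hand.
- gauge_slide (a joint): Pull of the gauge in m: 0 home, grows as the handle is pulled out, stop at 0.065. A spring (180 N/m, about 2 N at home) draws it back when let go.
- gauge_mark (a joint): Setting of the green mark in m of pull: the pointer is at the mark when joint gauge_slide has this same value (0.028 to 0.048).
- brush: Wooden nailbrush with pale bristles underneath, 40 (its own x) x 76 (own y) x 28 mm. It starts in the holder. Origin at its centre; its own z is up at the start.
- case: Rose plastic denture case, sliding lid shut, one solid piece, 56 (own x) x 64 (own y) x 34 mm; it starts on the ledge if present. Origin at its centre; its own z is up at the start.
- pill_white: Round white pill box, 54 mm across, 24 mm high; it starts on the ledge if present. Origin at its centre; its own z is up at the start.
- pill_blue: Round blue pill box, 54 mm across, 24 mm high; it starts on the ledge if present. Origin at its centre; its own z is up at the start.
- tin: Closed aluminium travel tin, 50 (own x) x 64 (own y) x 28 mm; it starts on the ledge if present. Origin at its centre; its own z is up at the start.
- soap_bottle: Bystander, to be left alone: amber glass soap bottle with black pump top, 68 mm across, 175 mm tall. Origin: centre of its underside.
- shampoo: Bystander, to be left alone: purple shampoo bottle, 60 mm across, 170 mm tall. Origin: centre of its underside.
- tumbler: Bystander, to be left alone: blue ceramic tumbler, 70 mm across, 95 mm tall. Origin: centre of its underside.
- cream: Bystander, to be left alone: white jar with brass lid, 50 mm across, 42 mm tall. Origin: centre of its underside.
- pumice: Bystander, to be left alone: dark grey pumice stone, 45 x 75 x 26 mm. Origin: centre of its underside.
- soapbar: Bystander, to be left alone: cream bar of soap, 50 x 80 x 24 mm. Origin: centre of its underside.
- talc: Bystander, to be left alone: white bottle with orange cap, 54 mm across, 130 mm tall. Origin: centre of its underside.

How it is judged (in metres and radians):
On the way, in this order (a step that is already met when the one before it is completed fails the run):
1. the holder is empty: the nailbrush lies on the ledge outside it, let go ((x of brush in the frame of holder above 0.1 m or x of brush in the frame of holder below -0.1 m or y of brush in the frame of holder above 0.203 m or y of brush in the frame of holder below -0.203 m) and (x of case in the frame of holder above 0.1 m or x of case in the frame of holder below -0.1 m or y of case in the frame of holder above 0.203 m or y of case in the frame of holder below -0.203 m) and (x of pill_white in the frame of holder above 0.1 m or x of pill_white in the frame of holder below -0.1 m or y of pill_white in the frame of holder above 0.203 m or y of pill_white in the frame of holder below -0.203 m) and (x of pill_blue in the frame of holder above 0.1 m or x of pill_blue in the frame of holder below -0.1 m or y of pill_blue in the frame of holder above 0.203 m or y of pill_blue in the frame of holder below -0.203 m) and (x of tin in the frame of holder above 0.1 m or x of tin in the frame of holder below -0.1 m or y of tin in the frame of holder above 0.203 m or y of tin in the frame of holder below -0.203 m) and height (world z) of brush below 0.028 m and linear speed of brush below 0.02 m/s and contact force between brush and the fingers below 0.1 N), for 0.2 s.
2. with the holder empty, the pump cap is pressed fully down ((x of brush in the frame of holder above 0.1 m or x of brush in the frame of holder below -0.1 m or y of brush in the frame of holder above 0.203 m or y of brush in the frame of holder below -0.203 m) and (x of case in the frame of holder above 0.1 m or x of case in the frame of holder below -0.1 m or y of case in the frame of holder above 0.203 m or y of case in the frame of holder below -0.203 m) and (x of pill_white in the frame of holder above 0.1 m or x of pill_white in the frame of holder below -0.1 m or y of pill_white in the frame of holder above 0.203 m or y of pill_white in the frame of holder below -0.203 m) and (x of pill_blue in the frame of holder above 0.1 m or x of pill_blue in the frame of holder below -0.1 m or y of pill_blue in the frame of holder above 0.203 m or y of pill_blue in the frame of holder below -0.203 m) and (x of tin in the frame of holder above 0.1 m or x of tin in the frame of holder below -0.1 m or y of tin in the frame of holder above 0.203 m or y of tin in the frame of holder below -0.203 m) and value of joint vacuum_cap above 0.0095 m), for 0.05 s.
3. the cap has sprung back up (value of joint vacuum_cap below 0.002 m), for 0.1 s.
4. with the holder still empty, the gauge is held with its pointer at the mark (within 4 mm) for 1 s ((x of brush in the frame of holder above 0.1 m or x of brush in the frame of holder below -0.1 m or y of brush in the frame of holder above 0.203 m or y of brush in the frame of holder below -0.203 m) and (x of case in the frame of holder above 0.1 m or x of case in the frame of holder below -0.1 m or y of case in the frame of holder above 0.203 m or y of case in the frame of holder below -0.203 m) and (x of pill_white in the frame of holder above 0.1 m or x of pill_white in the frame of holder below -0.1 m or y of pill_white in the frame of holder above 0.203 m or y of pill_white in the frame of holder below -0.203 m) and (x of pill_blue in the frame of holder above 0.1 m or x of pill_blue in the frame of holder below -0.1 m or y of pill_blue in the frame of holder above 0.203 m or y of pill_blue in the frame of holder below -0.203 m) and (x of tin in the frame of holder above 0.1 m or x of tin in the frame of holder below -0.1 m or y of tin in the frame of holder above 0.203 m or y of tin in the frame of holder below -0.203 m) and x of gauge_pointer in the frame of mark_point between -0.004 and 0.004 m and value of joint vacuum_cap below 0.002 m), for 1 s.
5. the gauge is let go and is home again (value of joint gauge_slide below 0.003 m and contact force between gauge and the fingers below 0.1 N), for 0.2 s.
At the end, for the whole second after the job is handed in: Nailbrush and every present item (denture case, pill boxes, tin) lie in the holder, flat (within 0.2 rad, either face up), on its floor (within 8 mm), at rest and let go; gauge home (within 3 mm) and pump cap up (within 2 mm) (x of brush in the frame of holder between -0.088 and 0.088 m and y of brush in the frame of holder between -0.189 and 0.189 m and z of each of brush, tin in the frame of holder below 0.026 m and angle between the z axis of each of brush, case, pill_white, pill_blue, tin and the z axis of holder, either way round below 0.2 rad and linear speed of each of brush, case, pill_white, pill_blue, tin below 0.02 m/s and x of case in the frame of holder between -0.088 and 0.088 m and y of case in the frame of holder between -0.189 and 0.189 m and z of case in the frame of holder below 0.029 m and x of pill_white in the frame of holder between -0.088 and 0.088 m and y of pill_white in the frame of holder between -0.189 and 0.189 m and z of each of pill_white, pill_blue in the frame of holder below 0.024 m and x of pill_blue in the frame of holder between -0.088 and 0.088 m and y of pill_blue in the frame of holder between -0.189 and 0.189 m and x of tin in the frame of holder between -0.088 and 0.088 m and y of tin in the frame of holder between -0.189 and 0.189 m and value of joint gauge_slide below 0.003 m and value of joint vacuum_cap below 0.002 m); the robot touches nothing.
It fails at once if the gauge is pulled more than 12 mm past the mark (x of gauge_pointer in the frame of mark_point below -0.012 m).
It fails at once if a bystander is pushed more than 30 mm or tipped (distance of any of soap_bottle, shampoo, tumbler, cream, pumice, soapbar, talc from where it was at the start of the episode above 0.03 m or angle between any of soap_bottle, shampoo, tumbler, cream, pumice, soapbar, talc's own z axis and vertical above 0.5 rad).
Of case, pill_white, pill_blue, tin only 2 to 4 are there at a start; the rules pass over those that are not, and their reading is None.
At some moment in a run one of brush, case, pill_white, pill_blue, tin may be knocked a few centimetres aside while the robot is not near it.
Once in a run the grip may slacken for a moment while it holds something.
It also fails if it takes over 208 s, if anything falls off the work surface, if the arm or the gripper's body presses on something with over 40 N, if the wrist force passes 120 N, or if a joint passes its speed limit or range.

## Working session

There is one attempt and no reset: what is moved stays moved. The work goes in short steps, each a Python script; the robot and the scene stay as the last script left them, time stands still between calls to the robot, and variables do not carry over. Pictures are saved under pics/ and viewed, about 12 in all and at most 16, crops included, and the job is handed in when it is done.

```bash
mkdir -p pics; ls; cat > h.py <<'E'
import numpy as np, cv2
from bench import bot, solve_ik, imaging
def snap(name,fn,crop=None,s=1):
    m=imaging.camera_model(name); im=imaging.capture(name)
    np.savez('pics/'+fn+'.npz',im=im,K=m['K'],k1=m['k1'],p=m['position'],R=m['rotation'])
    cv2.imwrite('pics/'+fn+'.png',im); return im
def load(fn): return np.load('pics/'+fn+'.npz')
def ray(m,u,v):
    K=np.array(m['K']);k=float(m['k1'])
    d=np.array([(u-K[0,2])/K[0,0],(v-K[1,2])/K[1,1]]); x=d.copy()
    for _ in range(30): x=d/(1+k*(x@x))
    return np.array(m['R' if 'R' in m else 'rotation'])@np.array([x[0],-x[1],-1.])
def px2w(m,u,v,z):
    p=np.array(m['p']);r=ray(m,u,v); return p+r*(z-p[2])/r[2]
def w2px(m,P):
    K=np.array(m['K']);q=np.array(m['R']).T@(np.array(P,float)-m['p']); x=np.array([q[0],-q[1]])/-q[2]
    x=x*(1+float(m['k1'])*(x@x)); return np.array([K[0,0]*x[0]+K[0,2],K[1,1]*x[1]+K[1,2]])
E
python3 - <<'E'
from h import *
for n in('scene','side'):
    snap(n,n+'0'); m=imaging.camera_model(n); print(n,m)
a=imaging.camera_model('wrist'); print(a); print({k:v for k,v in bot.get_state().items()})
E
for n in scene side; do python3 -c "
import cv2;i=cv2.imread('pics/${n}0.png');cv2.imwrite('pics/${n}0b.png',cv2.resize(i,(800,600),interpolation=cv2.INTER_CUBIC))";done
```

```text
pics
scene {'K': array([[487.97828194,   0.        , 279.23724279],
       [  0.        , 487.97828194, 209.03001306],
       [  0.        ,   0.        ,   1.        ]]), 'k1': -0.16368684922737242, 'position': array([1059.75442598, -887.84550629, 1249.55033853]), 'rotation': array([0.71553803, 0.01383913, 0.44115556])}
side {'K': array([[493.22155755,   0.        , 288.49674534],
       [  0.        , 493.22155755, 203.23699623],
       [  0.        ,   0.        ,   1.        ]]), 'k1': 0.040083839899548286, 'position': array([ 113.17496511,  846.93685021, 1204.67708381]), 'rotation': array([ 7.25135018e-01, -8.27279930e-04, -2.59526721e+00])}
{'K': array([[309.79827994,   0.        , 279.69809129],
       [  0.        , 309.79827994, 206.04483137],
       [  0.        ,   0.        ,   1.        ]]), 'k1': -0.06291771508495005, 'position': array([ 197.06687845, -516.22947744,  373.11634557]), 'rotation': array([-2.67035499e-01,  1.19846884e-03, -1.32634853e+00])}
{'t': 0.1, 'qpos': array([-1.45921961e+00,  3.26886186e-01, -1.93491782e-01,  1.05199538e+00,
        2.10046148e-05,  1.43656759e+00]), 'joint_velocities': array([-0.00271481, -0.00272884,  0.00318938, -0.00080868,  0.00028798,
       -0.00100558]), 'effort': array([ 4.72727006e-04, -4.44239473e+01,  2.63037550e+01,  7.92162318e-03,
       -1.06081457e-04,  1.71856620e-06]), 'tcp_pos': array([ 133.77889679, -532.94231936,  230.56819496]), 'orientation': array([-3.14003263e+00, -2.31861414e-04,  2.45805260e-01]), 'contact_force': array([ 0.30467549, -0.78712952,  0.57927999]), 'wrist_torque': array([ 0.00869387, -0.00502982,  0.03663513]), 'opening': 0.9953481639807824}
```

View pics/scene0b.png

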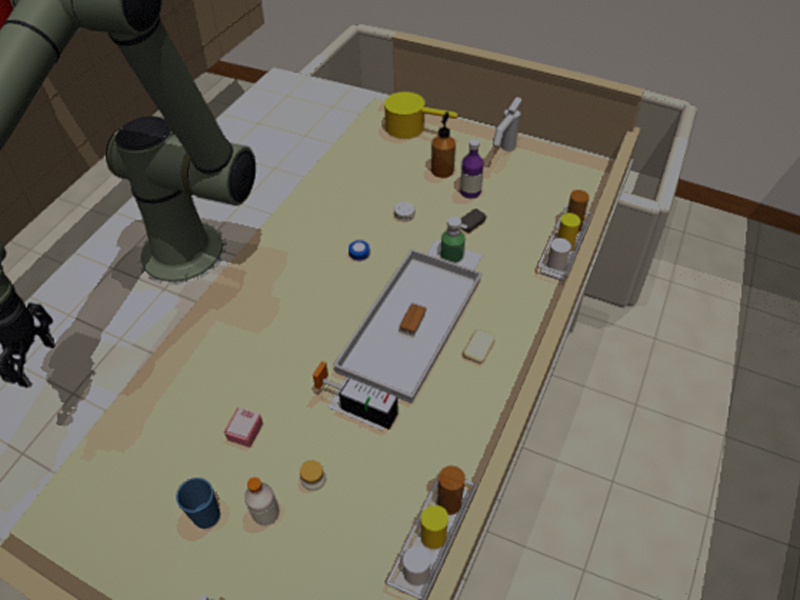

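View pics/side0b.png

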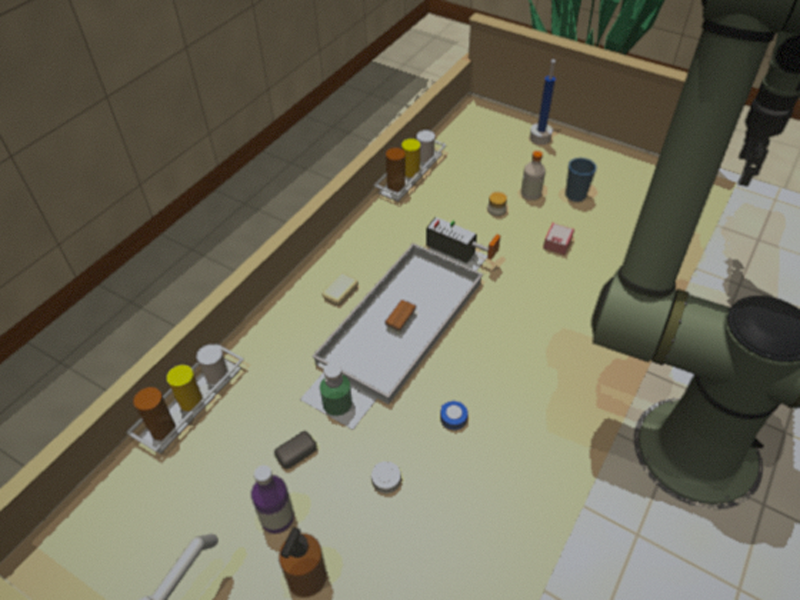

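```bash
cat >> h.py <<'E'
from scipy.spatial.transform import Rotation as Ro
_l=load
def load(fn):
    m=dict(_l(fn)); 
    if m['R'].ndim==1: m['R']=Ro.from_euler('xyz',m['R']).as_matrix()
    return m
E
python3 - <<'E'
from h import *
S,D=load('scene0'),load('side0')
f=lambda p:((p[0]+.5)*.7-.5,(p[1]+.5)*.7-.5)
def tri(a,b):
    A=[];B=[]
    for m,p in((S,a),(D,b)):
        r=ray(m,*f(p));r/=np.linalg.norm(r);P=np.eye(3)-np.outer(r,r);A.append(P);B.append(P@m['p'])
    return np.linalg.solve(sum(A),sum(B))
for n,a,b,z in [('blue',(359,247),(454,412),24),('white',(404,208),(386,473),24),('case',(244,421),(559,233),34),('brush',(413,316),(402,312),32),
 ('cap',(455,224),(333,370),116),('handle',(321,368),(495,238),88),('cFL',(414,254),(387,393),30),('cFR',(479,263),(318,358),30),('cNL',(337,368),(480,280),30),('cNR',(410,395),(415,248),30),
 ('soapbar',(480,343),(341,287),24),('pumice',(474,218),(296,446),26),('talc',(255,485),(537,156),130),('cream',(312,469),(498,199),42)]:
    print(n,px2w(S,*f(a),z).round(),px2w(D,*f(b),z).round(),tri(a,b).round())
E
```

```text
blue [425. 182.  24.] [423. 179.  24.] [424. 180.  25.]
white [466. 360.  24.] [467. 356.  24.] [467. 357.  27.]
case [ 447. -369.   34.] [ 448. -379.   34.] [ 448. -372.   39.]
brush [643.  29.  32.] [639.  23.  32.] [641.  26.  34.]
cap [645. 265. 116.] [637. 270. 116.] [642. 268. 112.]
handle [ 549. -217.   88.] [ 549. -232.   88.] [ 549. -223.   96.]
cFL [563. 211.  30.] [556. 214.  30.] [559. 213.  26.]
cFR [719. 249.  30.] [722. 216.  30.] [719. 228.  48.]
cNL [ 555. -169.   30.] [ 539. -150.   30.] [ 547. -161.   15.]
cNR [ 725. -166.   30.] [ 717. -161.   30.] [ 722. -164.   25.]
soapbar [807.  26.  24.] [798.  27.  24.] [804.  26.  21.]
pumice [648. 399.  26.] [639. 398.  26.] [644. 398.  23.]
talc [ 585. -513.  130.] [ 575. -502.  130.] [ 580. -511.  122.]
cream [ 629. -406.   42.] [ 624. -405.   42.] [ 626. -406.   40.]
```

```bash
python3 - <<'E'
from h import *
bot.move_ptp([650,20,330],[np.pi,0,0]); print(bot.get_state()['t'])
snap('wrist','w1'); i=cv2.imread('pics/w1.png');cv2.imwrite('pics/w1b.png',cv2.resize(i,(800,600),interpolation=cv2.INTER_CUBIC))
E
```

```text
2.7917
```

View pics/w1b.png

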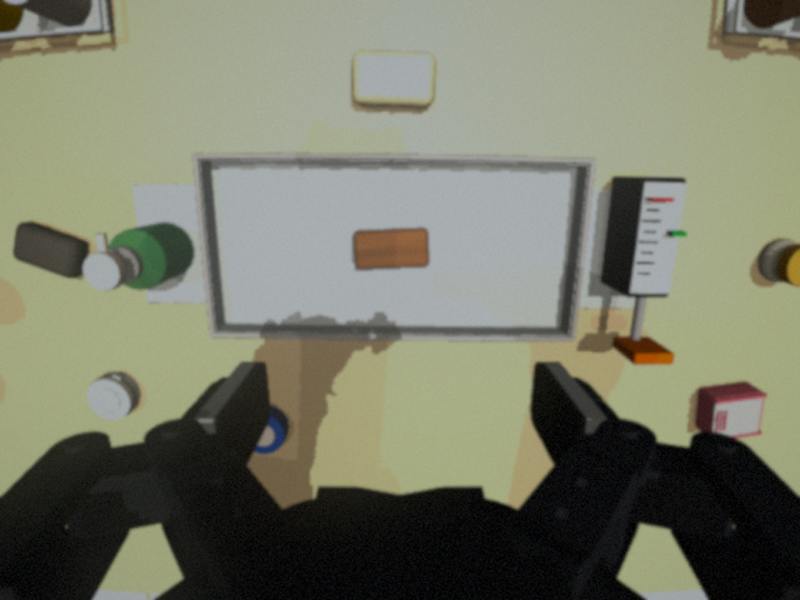

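```bash
python3 - <<'E'
from h import *
m=load('w1');f=lambda p:((p[0]+.5)*.7-.5,(p[1]+.5)*.7-.5)
g=lambda p,z:px2w(m,*f(p),z)[:2].round(1)
for n,z,ps in [('brush',32,[(354,231),(427,229),(429,266),(356,270)]),('holder',30,[(194,155),(593,159),(574,340),(212,337)]),('cap',117,[(102,269)]),
 ('handletop',91,[(632,351),(672,350),(673,361),(635,363),(653,356)]),('red',68,[(648,200),(673,199)]),('green',68,[(668,234),(686,233)]),('housing top',63,[(642,181),(685,179),(671,295)]),
 ('case',34,[(702,393),(757,384),(765,428),(712,437)]),('white',24,[(110,397)]),('soapbar',24,[(394,77)]),('pum',26,[(50,249)])]:
    print(n,[g(p,z).tolist() for p in ps], np.mean([g(p,z) for p in ps],0).round(1))
E
python3 -c "
import cv2;i=cv2.imread('pics/w1.png')[110:265,410:545];cv2.imwrite('pics/c1.png',cv2.resize(i,None,fx=3.8,fy=3.8,interpolation=cv2.INTER_CUBIC))"
```

```text
brush [[660.3, 65.0], [662.0, -7.5], [624.6, -10.0], [620.6, 64.1]] [641.9  27.9]
holder [[735.3, 219.4], [730.3, -168.7], [542.7, -168.1], [547.2, 222.1]] [638.9  26.2]
cap [[641.0, 271.1]] [641.  271.1]
handletop [[554.8, -199.6], [555.3, -239.2], [543.9, -242.2], [542.5, -204.4], [549.4, -221.2]] [ 549.2 -221.3]
red [[693.6, -207.9], [694.9, -231.8]] [ 694.2 -219.8]
green [[662.5, -231.7], [663.6, -249.4]] [ 663.  -240.6]
housing top [[710.4, -202.8], [713.0, -244.0], [601.9, -247.3]] [ 675.1 -231.4]
case [[478.2, -323.5], [487.7, -389.5], [429.1, -414.8], [419.8, -348.4]] [ 453.7 -369. ]
white [[470.1, 356.5]] [470.1 356.5]
soapbar [[804.2, 24.5]] [804.2  24.5]
pum [[644.2, 390.9]] [644.2 390.9]
```

View pics/c1.png

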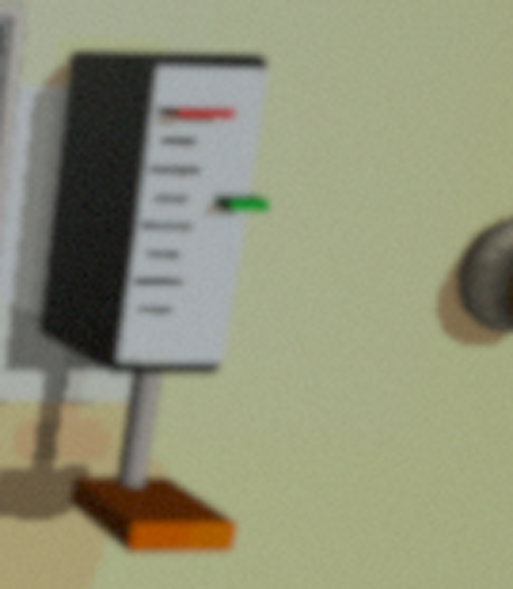

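The wrist view shows the holder (centre ~(639,26), yaw ~-0.013), the vacuum cap at px (102,269), the gauge at right with red pointer (660,200) and green mark (676,233), i.e. ~32 mm of pull, and the brush at (392,249). The case and both pills are present; no tin has been seen so far. Brush first.

```bash
cat >> h.py <<'E'
pi=np.pi
def wrap(y): return (y+pi/2)%pi-pi/2
def bestyaw(pos,y):
    c=[]
    for k in (wrap(y),wrap(y)+pi,wrap(y)-pi):
        q=solve_ik(pos,[pi,0,k])
        if q is not None: c.append((abs(q[5]),k))
    return min(c)[1]
def st(tag=''):
    s=bot.get_state(); print(tag,'t',round(s['t'],1),'tcp',s['tcp_pos'].round(1),'yaw',round(s['orientation'][2],3),'op',round(s['opening'],3),'F',s['contact_force'].round(1)); return s
def pick(x,y,yaw,z,op=1.0,effort=40,hi=180):
    k=bestyaw([x,y,z],yaw); bot.move_ptp([x,y,hi],[pi,0,k]); bot.grip(op)
    bot.movel([x,y,z+40],max_speed=200); hit=bot.movel([x,y,z],max_speed=60,threshold=15)
    if hit: print('HIT'); st()
    bot.grip(0,effort); st('gripped'); bot.movel([x,y,hi],max_speed=150); return st('lifted')
def place(x,y,yaw,z,hi=180,op=1.0):
    k=bestyaw([x,y,z],yaw); bot.move_ptp([x,y,hi],[pi,0,k]); st('over')
    bot.movel([x,y,z+30],max_speed=200); hit=bot.movel([x,y,z],max_speed=40,threshold=12)
    st('down hit=%s'%hit); bot.grip(op); bot.movel([x,y,hi],max_speed=200); st('away')
E
python3 - <<'E'
from h import *
pick(641.5,27.5,pi/2+.039,7)
place(450,20,pi/2,4)
bot.move_ptp([560,30,330],[pi,0,0]); snap('wrist','w2'); st()
E
```

```text
gripped t 6.6 tcp [642.   27.5   7.5] yaw 1.61 op 0.461 F [-0.3  0.2  2.9]
lifted t 7.9 tcp [640.8  27.6 178.9] yaw 1.61 op 0.463 F [-0.7  0.4 -1.2]
over t 8.7 tcp [451.7  19.8 180.4] yaw 1.571 op 0.461 F [ 0.5 -0.1 -0.2]
down hit=True t 10.4 tcp [449.3  20.    3.5] yaw 1.571 op 0.457 F [ 0.4 -0.8  3.6]
away t 11.9 tcp [449.2  20.1 179.1] yaw 1.571 op 1.004 F [-0.1  0.3  0.1]
 t 13.4 tcp [559.5  30.  329.1] yaw 0.0 op 0.998 F [ 0.2 -0.8  0.4]
```

View pics/w2.png

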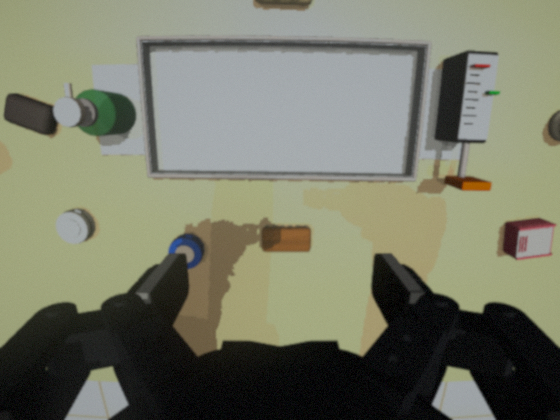

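The brush lies on the ledge at px (287,239) and the holder is empty. Next: press the cap, then pull the gauge.

```bash
python3 - <<'E'
from h import *
m=load('w2')
print('cap',px2w(m,68.5,112,117).round(1),'handle',px2w(m,474,184.5,91).round(1),'red',px2w(m,480,66.5,68).round(1),'green',px2w(m,491,92.5,68).round(1),'blue',px2w(m,186,251,24).round(1),'brush',px2w(m,287,239,28).round(1))
bot.grip(0)
bot.move_ptp([641,269.5,180],[pi,0,0]); bot.movel([641,269.5,135],max_speed=150)
h=bot.movel([641,269.5,98],max_speed=30,threshold=14); st('press %s'%h); bot.dwell(.3); st()
bot.movel([641,269.5,180],max_speed=120); bot.dwell(.3); st('up')
E
```

```text
cap [638.3 270.2 117. ] handle [ 548.7 -218.7   91. ] red [ 694.5 -219.7   68. ] green [ 663.8 -238.8   68. ] blue [428.6 178.   24. ] brush [450.5  19.6  28. ]
press True t 20.4 tcp [641.1 269.5 106.4] yaw 0.0 op -0.001 F [-2.4 -1.4  7.8]
 t 20.7 tcp [641.1 269.5 106.5] yaw 0.0 op -0.0 F [-2.1 -1.   6.8]
up t 21.8 tcp [640.7 269.4 179.2] yaw 0.0 op -0.001 F [-0.3  1.3 -0.1]
```

The press settled at only ~7 N, which may not be fully down, so I'll press again harder (harmless at this stage).

```bash
python3 - <<'E'
from h import *
bot.movel([641,269.5,122],max_speed=150)
h=bot.movel([641,269.5,101],max_speed=30,threshold=28); st('press %s'%h); bot.dwell(.3); st()
h=bot.movel([641,269.5,102],max_speed=20,threshold=25);st('again %s'%h)
bot.movel([641,269.5,180],max_speed=120); bot.dwell(.3); st('up')
# to the gauge
x,y=549.2,-220.5
k=bestyaw([x,y,60],pi/2-.013); bot.move_ptp([x,y,200],[pi,0,k]); bot.grip(.5)
bot.movel([x,y,100],max_speed=150); bot.movel([x,y,61],max_speed=50,threshold=8); st('at handle')
snap('wrist','w3');snap('side','s3')
a=cv2.imread('pics/w3.png');b=cv2.imread('pics/s3.png')[120:220,240:400]
b=cv2.resize(b,(448,280),interpolation=cv2.INTER_CUBIC)
cv2.imwrite('pics/c3.png',np.vstack([cv2.resize(a,(448,300)),b]))
E
```

```text
press True t 22.9 tcp [642.2 269.9 106.4] yaw 0.0 op 0.003 F [-3.1 -0.8  7.3]
 t 23.2 tcp [642.2 269.9 106.5] yaw 0.0 op 0.003 F [-2.7 -1.2  7.4]
again False t 23.6 tcp [642.2 269.9 105.9] yaw 0.0 op -0.001 F [-5.1 -1.8 19.2]
up t 24.7 tcp [640.7 269.4 179.3] yaw 0.0 op 0.0 F [-0.4 -0.2  0.1]
at handle t 30.2 tcp [ 549.4 -220.6   61.2] yaw 1.558 op 0.501 F [-0.1 -1.5  0.3]
```

View pics/c3.png

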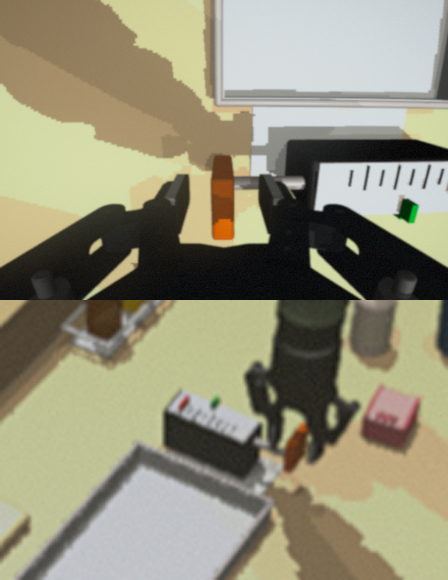

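The second press hit a hard stop at 106 mm with 19 N, so the cap was fully down and came back up. The picture shows the fingers straddling the orange handle (px 222,200) and clear of the rod, so I'll grip and pull ~31 mm.

```bash
python3 - <<'E'
from h import *
bot.grip(0,60); s=st('grip'); p=s['tcp_pos']
q=[p[0]-31,p[1]+.4,p[2]]
bot.movel(q,max_speed=25); bot.dwell(.4); st('pulled'); bot.dwell(1.2); s=st('held'); 
for n in('scene','side'):
    snap(n,n+'4')
a=cv2.imread('pics/scene4.png')[245:305,215:285];b=cv2.imread('pics/side4.png')[145:205,290:360]
cv2.imwrite('pics/c4.png',np.hstack([cv2.resize(i,(390,334),interpolation=cv2.INTER_CUBIC) for i in(a,b)]))
E
```

```text
grip t 30.7 tcp [ 548.8 -220.6   61.4] yaw 1.558 op 0.128 F [-4.   0.8  4.3]
pulled t 32.5 tcp [ 519.  -220.4   61.4] yaw 1.558 op 0.13 F [ 6.5 -0.3 -2.9]
held t 33.7 tcp [ 518.9 -220.4   61.4] yaw 1.558 op 0.13 F [ 7.2 -0.2 -3. ]
```

View pics/c4.png

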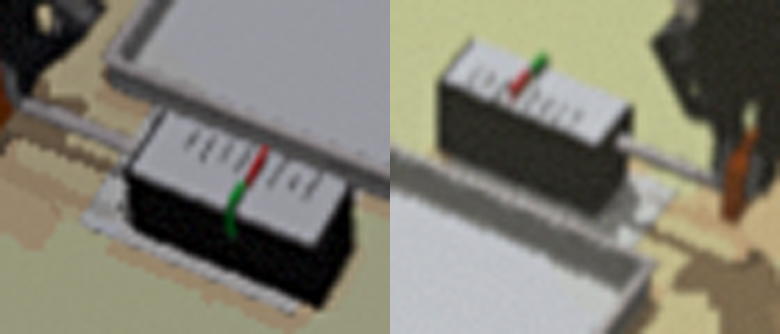

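```bash
python3 - <<'E'
from h import *
S,D=load('scene4'),load('side4')
fs=lambda u,v,o:(o[0]+(u+.5)/(390/70)-.5,o[1]+(v+.5)/(334/60)-.5)
for m,o,ps in((S,(215,245),[(264,150),(250,182),(241,187),(230,212)]),(D,(290,145),[(514,94),(526,74),(535,70),(545,58)])):
    for p in ps: print(px2w(m,*fs(p[0]-(390 if m is D else 0),p[1],o),70).round(1))
st(); bot.dwell(.8); st()
E
```

```text
[ 664.  -204.9   70. ]
[ 666.3 -225.6   70. ]
[ 663.5 -230.3   70. ]
[ 665.2 -246.2   70. ]
[ 664.9 -211.5   70. ]
[ 667.3 -230.3   70. ]
[ 664.4 -236.2   70. ]
[ 664.4 -248.5   70. ]
 t 33.8 tcp [ 518.9 -220.4   61.4] yaw 1.558 op 0.132 F [ 7.1 -0.1 -2. ]
 t 34.6 tcp [ 518.9 -220.4   61.4] yaw 1.558 op 0.131 F [ 8.1  0.5 -2.7]
```

The red pointer is within ~1 mm of the mark in both views. I'll pull one millimetre more, hold, then return home and let go.

```bash
python3 - <<'E'
from h import *
bot.movel([516.9,-220.4,61.4],max_speed=10); bot.dwell(1.3); st('held')
bot.movel([548.6,-220.6,61.4],max_speed=40); st('home'); bot.grip(.5); bot.dwell(.3); st('open')
bot.movel([549.3,-220.6,200],max_speed=150); bot.dwell(.2)
bot.move_ptp([560,30,330],[pi,0,0]); bot.grip(1.0); snap('wrist','w5'); snap('side','s5'); snap('scene','sc5');st()
cv2.imwrite('pics/w5b.png',cv2.resize(cv2.imread('pics/w5.png'),(800,600),interpolation=cv2.INTER_CUBIC))
E
```

```text
held t 36.1 tcp [ 518.1 -220.4   61.4] yaw 1.558 op 0.133 F [ 8.1  1.3 -3.1]
home t 37.1 tcp [ 548.3 -220.6   61.4] yaw 1.558 op 0.126 F [1.8 0.3 1.3]
open t 37.8 tcp [ 548.6 -220.6   61.4] yaw 1.558 op 0.498 F [-0.6  0.8 -0.1]
 t 41.4 tcp [560.  30. 330.] yaw 0.0 op 0.998 F [ 0.8 -0.1 -0.4]
```

View pics/w5b.png

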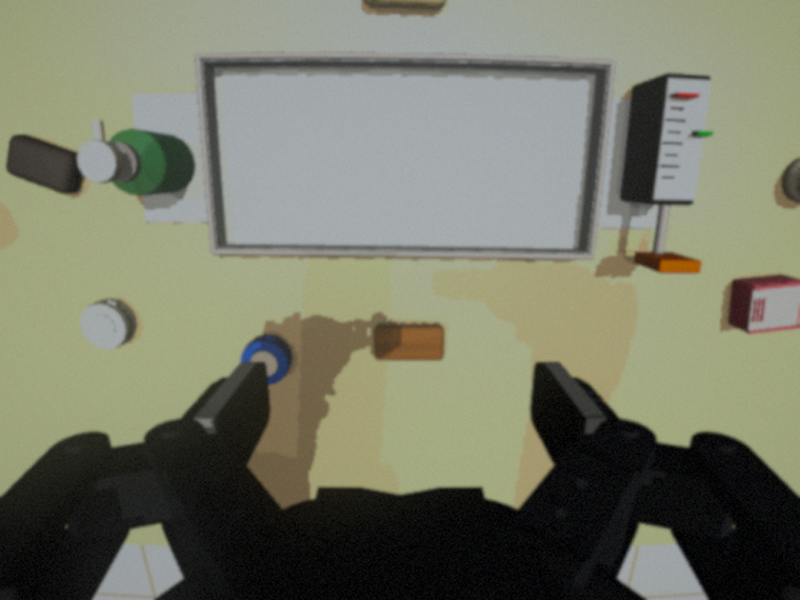

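View pics/s5.png

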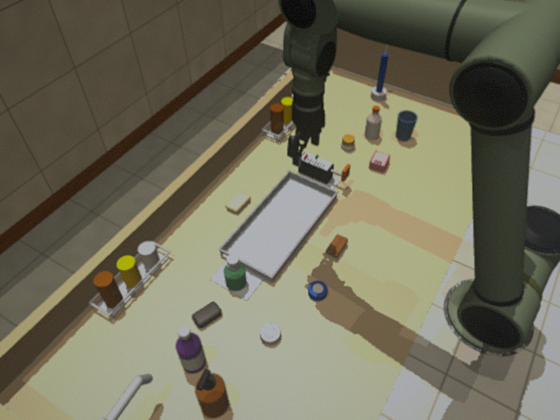

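The gauge is home and the cap is up. The brush is at px (409,342), blue at (268,358), white at (104,325), case at (770,303); no tin in either view. Loading the brush first.

```bash
cat >> h.py <<'E'
def hw(yh,xh=0): return 638.5+xh+.013*yh, 26+yh-.013*xh
E
python3 - <<'E'
from h import *
m=load('w5');f=lambda p:((p[0]+.5)*.7-.5,(p[1]+.5)*.7-.5)
c=[px2w(m,*f(p),28)[:2] for p in[(374,325),(442,325),(444,359),(376,359)]]; print(np.round(c,1)); b=np.mean(c,0)
print('white',px2w(m,*f((103,326)),24).round(1),'blue',px2w(m,*f((268,359)),24).round(1))
pick(b[0],b[1],pi/2,4)
place(*hw(-40),pi/2-.013,8.5)
bot.move_ptp([470,270,330],[pi,0,0]); snap('wrist','w6'); st()
cv2.imwrite('pics/w6b.png',cv2.resize(cv2.imread('pics/w6.png'),(800,600),interpolation=cv2.INTER_CUBIC))
E
```

```text
[[470.1  58. ]
 [470.  -14.2]
 [430.9 -17.4]
 [431.1  56.5]]
white [467.  358.7  24. ] blue [429.1 175.9  24. ]
gripped t 45.2 tcp [450.9  20.7   4.4] yaw 1.571 op 0.464 F [-1.2  0.4  4.5]
lifted t 46.5 tcp [449.9  20.8 179.2] yaw 1.571 op 0.461 F [ 0.1  0.3 -1.3]
over t 47.3 tcp [636.4 -13.7 178.8] yaw 1.558 op 0.461 F [-1.2 -0.2  0.2]
down hit=True t 48.9 tcp [637.3 -13.9   8.5] yaw 1.558 op 0.459 F [-0.4  0.1  4. ]
away t 50.4 tcp [637.2 -13.9 178.8] yaw 1.558 op 1.001 F [ 0.2 -0.1 -0.5]
 t 54.0 tcp [470.1 269.9 329.9] yaw -0.0 op 0.998 F [-0.7 -0.3  1.1]
```

View pics/w6b.png

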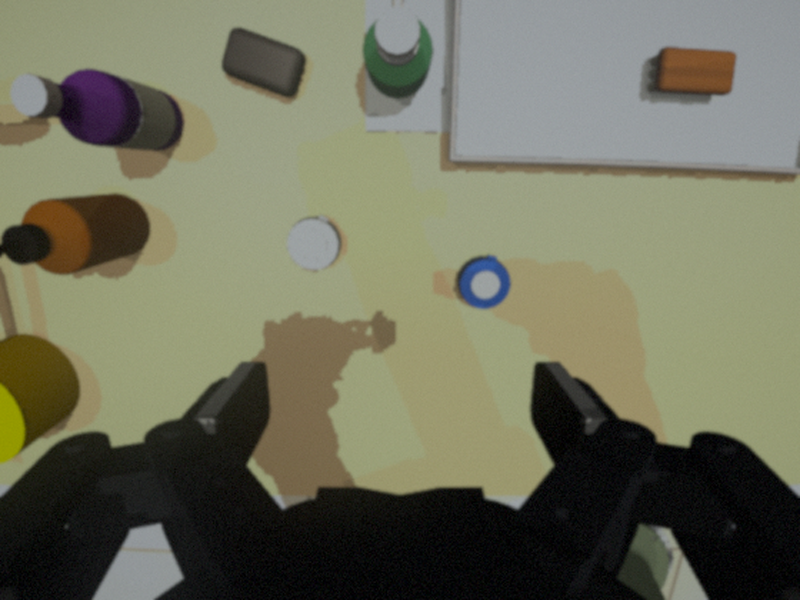

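The brush lies in the holder at px (696,70). White pill box at (314,244), blue at (485,284).

```bash
python3 - <<'E'
from h import *
m=load('w6');f=lambda p:((p[0]+.5)*.7-.5,(p[1]+.5)*.7-.5)
w=px2w(m,*f((314,244)),24);b=px2w(m,*f((485,284)),24);print(w.round(1),b.round(1))
s=pick(w[0],w[1],pi/2,4)
if s['opening']>.4: place(*hw(130),pi/2-.013,8.5)
s=pick(b[0],b[1],pi/2,4)
if s['opening']>.4: place(*hw(50),pi/2-.013,8.5)
bot.move_ptp([470,-330,330],[pi,0,0]); snap('wrist','w7'); st()
cv2.imwrite('pics/w7b.png',cv2.resize(cv2.imread('pics/w7.png'),(800,600),interpolation=cv2.INTER_CUBIC))
E
```

```text
[466.3 358.1  24. ] [423.9 181.4  24. ]
gripped t 57.8 tcp [466.7 358.4   4.8] yaw -1.571 op 0.615 F [-1.2 -0.6  4.9]
lifted t 59.1 tcp [465.7 357.7 179. ] yaw -1.571 op 0.617 F [ 0.6 -0.1 -0.7]
over t 60.1 tcp [639.3 157.1 179.7] yaw -1.583 op 0.614 F [-0.5  1.2 -0.8]
down hit=True t 61.7 tcp [639.5 155.8   8.8] yaw -1.584 op 0.616 F [-0.9  0.7  4.1]
away t 63.2 tcp [639.4 155.9 178.8] yaw -1.584 op 1.0 F [-0.1  0.5  0.1]
gripped t 66.3 tcp [424.2 181.5   4.7] yaw -1.571 op 0.616 F [-2.1 -0.5  5.1]
lifted t 67.7 tcp [423.2 181.2 179.2] yaw -1.571 op 0.612 F [-0.1 -0.5 -0.5]
over t 68.6 tcp [637.9  76.6 179.3] yaw -1.583 op 0.613 F [-0.6  0.5  0.4]
down hit=True t 70.2 tcp [638.4  75.9   8.8] yaw -1.584 op 0.615 F [-1.2 -0.2  4.6]
away t 71.6 tcp [638.3  76.  178.8] yaw -1.584 op 1.001 F [-0.8  0.9 -0.3]
 t 75.0 tcp [ 470.1 -329.8  329.9] yaw 0.0 op 0.999 F [-0.1 -0.2 -0.2]
```

View pics/w7b.png

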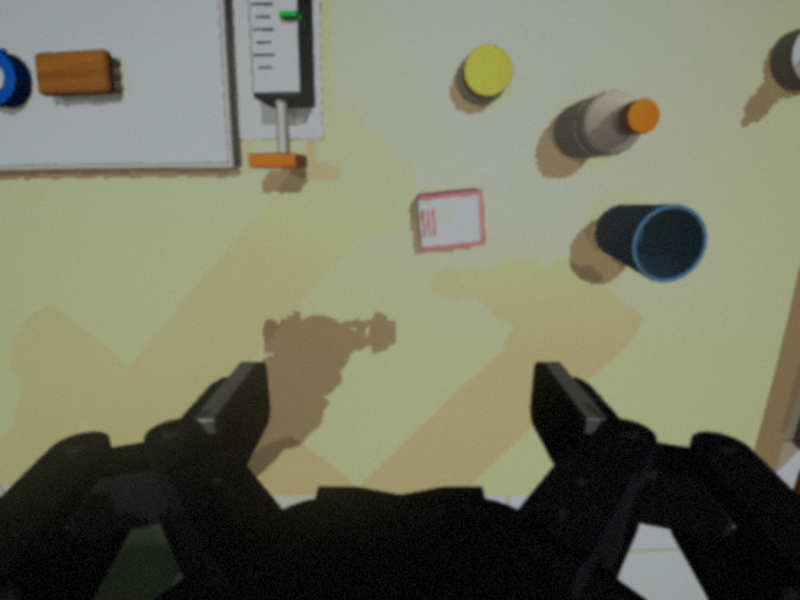

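```bash
python3 - <<'E'
from h import *
m=load('w7');f=lambda p:((p[0]+.5)*.7-.5,(p[1]+.5)*.7-.5)
c=np.array([px2w(m,*f(p),34)[:2] for p in[(416,197),(481,189),(485,243),(419,251)]]);print(c.round(1))
y=((c[0]-c[1])+(c[3]-c[2]))/2; yaw=np.arctan2(-y[0],y[1]); b=c.mean(0);print(b,yaw,np.linalg.norm(y))
s=pick(b[0],b[1],pi/2+yaw,9)
if s['opening']>.4:
    place(*hw(-128),pi/2-.013,13.5)
bot.move_ptp([650,20,330],[pi,0,0]); snap('wrist','w8'); st(); snap('scene','sc8')
cv2.imwrite('pics/w8b.png',cv2.resize(cv2.imread('pics/w8.png'),(800,600),interpolation=cv2.INTER_CUBIC))
E
```

```text
[[ 513.6 -345. ]
 [ 521.4 -407.9]
 [ 468.6 -414.3]
 [ 460.5 -348.4]]
[ 491.03272289 -378.88663341] 0.12259926986290468 64.90742286596364
gripped t 78.7 tcp [ 491.4 -379.3    9.6] yaw 1.693 op 0.646 F [0.4 0.6 2.9]
lifted t 80.0 tcp [ 490.5 -378.4  178.9] yaw 1.693 op 0.649 F [-0.2  0.4 -1.3]
over t 81.2 tcp [ 636.5 -103.1  179.8] yaw 1.557 op 0.646 F [-0.7  0.4 -0.5]
down hit=True t 82.8 tcp [ 636.2 -101.7   13.7] yaw 1.558 op 0.647 F [-0.6  0.1  4.7]
away t 84.2 tcp [ 636.  -101.8  178.7] yaw 1.558 op 1.003 F [-0.2 -0.3 -0.5]
 t 85.8 tcp [649.8  19.7 329.1] yaw -0.0 op 0.997 F [-0.  -0.2  0.8]
```

View pics/w8b.png

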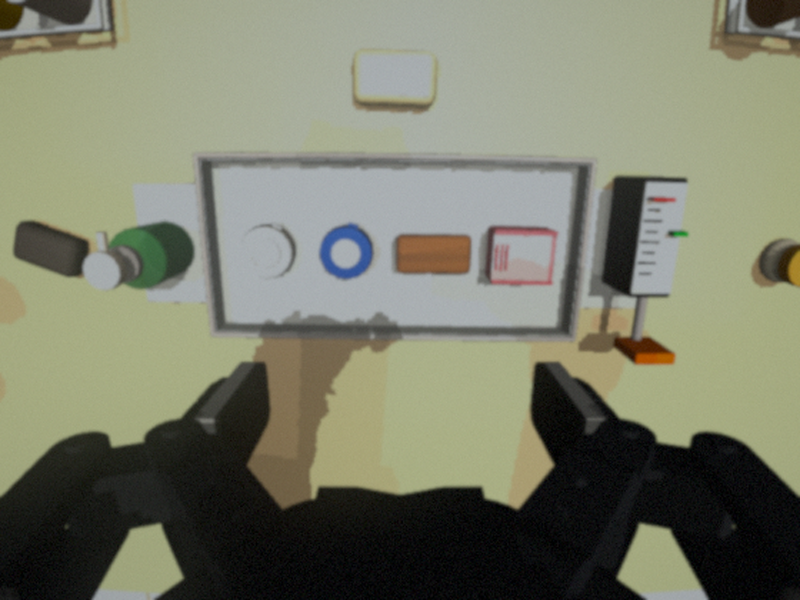

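All four items lie flat and separate, at px (269,251), (346,251), (433,254) and (523,256). The gauge is home, the cap is up, and no tin has appeared in any view.

```bash
python3 -c "
from h import *
st(); bot.sign_off()"
```

```text
t 85.8 tcp [649.8  19.7 329.2] yaw -0.0 op 1.002 F [ 0.5 -0.7  0.6]
the job is handed in; nothing more can be done
```

I tested the holder while it was empty, then loaded it and handed the job in at about 86 s of the 208 s allowed; no verdict was reported.

- **Brush out:** I laid the nailbrush on the ledge, and the picture afterwards showed the holder empty.
- **Pump cap:** I pressed it twice. The first press settled at only about 7 N, which may not have been fully down. The second hit a hard stop at 106 mm with 19 N, the expected height for fully down, and later pictures show the cap up.
- **Gauge:** I pulled it about 30 mm and held it for roughly 2 s. The pointer stood on the mark in one camera and within about 1.5 mm in the other. I then pulled up to 1 mm more and held another 1.3 s, without a picture. I led it home before letting go, and later pictures show it home.
- **Loading:** The nailbrush, white pill box, blue pill box and denture case were placed in the holder. The denture case had been knocked about 40 mm aside during the run, so I measured it again before picking it up.

The last picture shows all four items flat, in a row and not touching. The bystanders in that view had not moved, but I did not measure the rest. I saw no tin in any view and took it as absent. I took one last overview picture but did not view it before handing in.

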